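# Angle a frame length past the peg into the framing jig

### The arm

A 6-joint arm with a two-finger parallel gripper is mounted at the origin on the work surface. World frame = base frame: x ahead of the robot, y to its left, z up, the work surface at z = 0. Lengths are in m, angles in rad, forces in N, time in s.
With the tool pointing down it reaches from about 0.375 to 0.975 m from the base axis. Payload 3.8 kg.
Tool frame: the origin (TCP) lies at the very end of the fingers, on their centre line; the grasp point (between the pads) lies arm.grasp_offset behind it (arm.grasp_offset is the distance from the TCP to the grasp point, in m); x points along the fingers, z is the direction in which the jaws open and shut, and the axes are right-handed (so a half turn about x gives the same grasp; the last joint's range is limited). The gripper opens to 88 mm and grips with 3 to 60 N. Pads are 18 mm wide; open, the fingers measure 123 mm over their backs; the gripper's body (75 mm by 187 mm) begins 45 mm behind the grasp point.
Start: joints at [-1.369, 0.264, 1.604, -0, 1.274, -0.037], TCP at [0.16, -0.656, 0.239] pointing down, gripper open.
Joint ranges: [-2.63, 2.63], [-0.94, 2.18], [0.31, 2.57], [-1.31, 4.45], [0, 2.66], [-2.55, 2.55]. Speed limits (rad/s): [2.57, 2.57, 3.14, 3.14, 3.14, 3.14].

### API

Orientations are given as a unit quaternion [x, y, z, w].
In Python, from workcell import arm gives the robot as it stands.
- The arm moves only by the tool servo_tool, never from a script. Its argument "rows" is a list of rows, each an object of numbers: "x", "y", "z": the shift along the world's x, y, z each as a share of 0.2 m, from -1 to 1; "turn": the turn about the world's z as a share of 60 degrees, from -1 to 1; "hand": the gripper command: -1 is shut, 1 is fully open, values between are in proportion. A call has exactly 8 rows; each row shifts and turns the commanded pose from where the row before left it; what a row does not reach is not made up. A row lasts 1/12 s, in which the tool goes at most 41.7 mm and 7.16 degrees, less where a joint would pass 70% of its speed; a pose out of reach is approached as far as the arm can. A call with a number of a shift or a turn outside -1 to 1 is refused whole. A call with a gripper value outside its range is refused whole. The fingers move at their own pace and stop on an object; "squeeze" is the grip in N (left out, the last holds). Time passes only in rows, so rows that do not move let the fingers close, or fill a call up. It gives the time, the measured TCP pose, the force and the opening at its end, in the units of the state.
- arm.observe(): the state, without advancing time (a new reading comes with each control period).
- arm.capture(name): name is "side" or "top" or "wrist"; returns the picture (420x560x3 uint8, blue, green, red); there is no depth.
- arm.camera_model(name): a dict with "vertical_fov" (degrees; the focal length in pixels is half the picture's height over the tangent of half this angle, whatever the lens; pixels are square), "cx", "cy" (the principal point, pixels), "k1" (the pictures are not rectified: a ray, as slopes to the right and down, at radius r is drawn at 1 + k1 r^2 times it, then the intrinsics apply), "extrinsics" (4x4, takes a point from camera to world coordinates); the wrist camera has in their place "tool_from_camera" (4x4, takes a point from camera to tool coordinates, whose origin is the TCP and whose axes are the tool frame's). Camera axes: x right, y up, looking along -z (the intrinsics and any distortion apply to the point x, -y, -z); pixel columns grow to the right and rows downward; lengths in m; the calibration is good to about 2 mm. A picture is of the moment at which its call begins: read the wrist's pose just before it. camera_model takes no time and is no camera call.
- arm.close_job(): hands the job in, once; it reports no verdict.
The state is a dict: "time": time; "q": joint angles; "dq": joint speeds; "tau": joint torques, N m; "eef_pos": TCP position; "orientation": TCP orientation; "contact_force": force on the tool from outside, world axes, zero at the start; "wrist_torque": the same for the moment, N m; "opening": finger opening in m.
Only numpy, scipy, OpenCV 4.12 (cv2) and the standard library are available. Lean on these libraries where they do the work, as an engineer would, in place of code of your own. Each camera call takes 0.05 s, during which the arm holds its last target. There are 200 camera calls.

### The job

Push the loose wooden frame length into the three-sided bay of the framing jig: slide one end in behind the peg that stands before the bay, then push the other end round until the whole length lies inside the bay, flush along the back fence. Only push it across the table with the fingers, never lift or tip it, and leave the other things on the table where they are.

Things in the scene. Friction and masses are not known exactly. Their poses are not given: they have to be found in the camera images.
- length: Loose wooden frame length: straight bar 220 mm long (its y), 30 wide (x), 20 high, about 0.12 kg, flat on the table, free to slide. Origin: middle of its underside; z up. It starts on the robot's side of the jig, within about 15 degrees of the bay's direction, its +y end (end_a) nearer the peg but still on the peg's -y side (jig frame).
- end_a (a point): Centre of the +y end face of the frame length, 10 mm above its underside (the end nearer the peg at the start).
- end_b (a point): Centre of the -y end face of the frame length, 10 mm above its underside.
- jig: Framing jig, fixed: three-sided plywood bay 26 mm high, open to the robot. Origin: on the table, middle of the back fence's inner face; x away from the robot through the fence, y along it, z up. Fence 22 mm thick (x 0 to 22 mm). End walls 18 thick, inner faces at y = +135 and -135 mm, reaching x = -70 mm. Bay floor: bare table. The length cannot go straight in past the peg.
- peg (a point): Top centre of the fixed upright round wooden peg in front of the bay: 18 mm diameter, 45 mm high, axis at x = -85, y = +65 mm in the jig's frame; it does not move relative to the jig.
- pebble_big: Bystander, loose, not to be moved: grey flat round pebble, 54 mm across, 28 high. Origin: its underside centre.
- pebble_small: Bystander, loose, not to be moved: pale flat round pebble, 38 mm across, 22 high. Origin: its underside centre.
- dish: Bystander, loose, not to be moved: shallow white ceramic bowl, 84 mm across, 30 high. Origin: its underside centre.
- glue_pot: Bystander, loose, not to be moved: low white round pot with a screw cap, 44 mm across, 50 high. Origin: its underside centre.
- brush: Bystander, loose, not to be moved: wooden paint brush lying flat, 170 mm long. Origin: its underside, near its middle.
- scissors: Bystander, loose, not to be moved: scissors lying flat, about 165 mm long, 75 wide, 10 high. Origin: its underside, near its middle.
- cone: Bystander, loose, not to be moved: small dark seed cone standing on its base, 36 mm across, 32 high. Origin: its underside centre.
Not all that is in view belongs to the job. What is shaped like the length but purple is not meant.

How it is judged:
By the outcome, as a careful person would: the job done as asked, in the order asked, and still so for the second after the job is handed in, with the robot touching nothing.
It also fails if it takes over 72 s, if anything falls off the work surface, if the arm or the gripper's body presses on something with over 40 N, if the wrist force passes 120 N, or if a joint passes its speed limit or range.

## Working session

There is one attempt and no reset: what is moved stays moved. The work goes in short steps, Python scripts to look and compute and a tool call to move; the robot and the scene stay as the last step left them, time stands still between calls to the robot, and variables do not carry over. Pictures are saved under pics/ and viewed, about 8 in all and at most 12, crops included, and the job is handed in when it is done.

Besides the shell and the picture viewer there is one more tool, called after "Call:" as name(argument=value, ...) on one line, values as JSON. servo_tool: Moves the arm, as the interface text tells. Shift numbers are shares of 0.2 m and turn numbers shares of 60 degrees, none past 1 either way. Its arguments: {"type":"object","properties":{"rows":{"type":"array","items":{"type":"object","properties":{"x":{"type":"number"},"y":{"type":"number"},"z":{"type":"number"},"turn":{"type":"number"},"hand":{"type":"number"}}}},"squeeze":{"type":"number"}},"required":["rows"]}

```bash
mkdir -p pics; cat > h.py <<'E'
import numpy as np, cv2
from workcell import arm
from scipy.optimize import brentq
def _int(m):
    f=210/np.tan(np.radians(m["vertical_fov"])/2); return f,m["cx"],m["cy"],m["k1"]
def px2w(m,u,v,z):
    f,cx,cy,k=_int(m); d=np.array([(u-cx)/f,(v-cy)/f]); r=d.copy()
    for _ in range(30): r=d/(1+k*(r@r))
    E=np.array(m["extrinsics"]); w=E[:3,:3]@np.array([r[0],-r[1],-1]); o=E[:3,3]
    return (o+w*(z-o[2])/w[2])
def w2px(m,p):
    f,cx,cy,k=_int(m); E=np.array(m["extrinsics"]); c=E[:3,:3].T@(np.array(p)-E[:3,3])
    s=np.array([c[0],-c[1]])/-c[2]; s=s*(1+k*(s@s)); return s*f+[cx,cy]
E
python3 - <<'E'
from h import *
o=arm.observe(); print(o, arm.grasp_offset)
for n in("top","side"):
    m=arm.camera_model(n); print(n,m); im=arm.capture(n); cv2.imwrite(f"pics/{n}0.png",im)
E
```

```text
{'time': 0.0, 'q': array([-1.36892545e+00,  2.64740453e-01,  1.60536118e+00,  7.74387563e-06,
        1.27370986e+00, -3.68831719e-02]), 'dq': array([ 0.00111768,  0.00093404,  0.00072233, -0.00157226,  0.00049514,
        0.00069963]), 'tau': array([ 5.47886211e-04, -5.02102125e+01, -3.56871271e+01,  7.28660636e-02,
        2.95860227e-02, -1.95359353e-04]), 'eef_pos': array([ 0.15950129, -0.65515276,  0.2374035 ]), 'orientation': array([ 0.43740414,  0.55658435, -0.43638592,  0.55539068]), 'contact_force': array([-0.91982075, -0.4541322 , -0.47777331]), 'wrist_torque': array([ 0.02234827, -0.04447941,  0.02895043]), 'opening': 0.0879914681117214} 0.0187
top {'vertical_fov': 48.429749596035535, 'cx': 278.06315124459314, 'cy': 209.9787321884498, 'k1': 0.016876094197462395, 'extrinsics': array([[ 0.02440903,  0.99788691, -0.06021563,  0.44673925],
       [-0.99964577,  0.02372421, -0.01206183,  0.05199788],
       [-0.01060778,  0.06048872,  0.99811251,  1.31763282],
       [ 0.        ,  0.        ,  0.        ,  1.        ]])}
side {'vertical_fov': 57.42048392848833, 'cx': 284.4524655341994, 'cy': 213.7783833246438, 'k1': -0.004407061057012432, 'extrinsics': array([[-0.9341139 ,  0.28018999, -0.22118947,  0.34723586],
       [-0.35661749, -0.70472447,  0.61334116,  0.57753217],
       [ 0.01597442,  0.65181054,  0.75821358,  0.72785381],
       [ 0.        ,  0.        ,  0.        ,  1.        ]])}
```

View pics/top0.png

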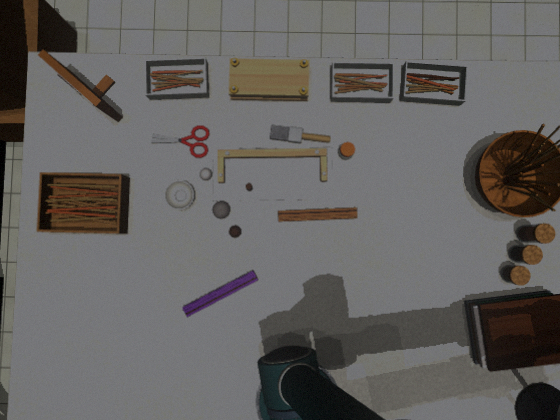

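View pics/side0.png

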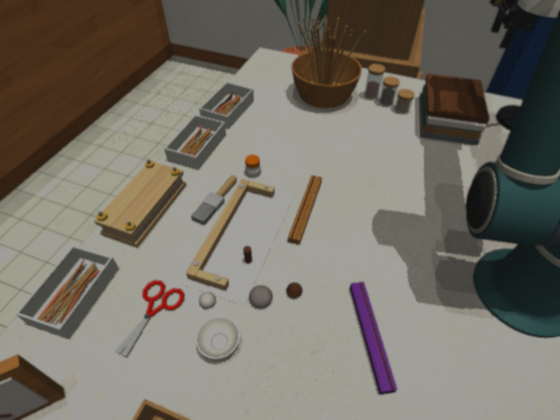

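The top view shows the jig at about (272,152), the peg at (249,187) and the brown bar at (317,214). A purple bar of the same shape lies at (220,293), and that is the decoy. The big pebble is at (221,209), the cone at (235,231), the small pebble at (206,174) and the dish at (180,194). The side view agrees. I'll enlarge the area around the brown bar and the jig to confirm.

```bash
python3 - <<'E'
import cv2
im=cv2.imread("pics/top0.png")[130:250,195:370]
im=cv2.convertScaleAbs(im,alpha=1.3,beta=10)
cv2.imwrite("pics/c1.png",cv2.resize(im,(787,540),interpolation=cv2.INTER_CUBIC)) #4.5x
E
```

```text
(no output)
```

View pics/c1.png

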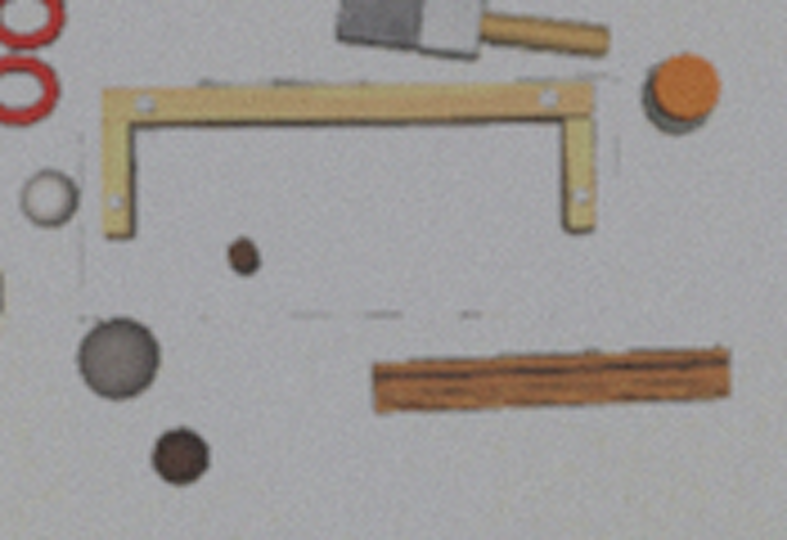

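```bash
cat >> h.py <<'E'
M=arm.camera_model("top")
def crop(u,v,z): return px2w(M,(u+.5)/4.497-.5+195,(v+.5)/4.5-.5+130,z)
E
python3 - <<'E'
from h import *
np.set_printoptions(precision=4,suppress=True)
for n,z,pts in [("jig",.026,[(132,123),(563,118),(102,89),(594,85),(105,237),(131,237),(565,231),(594,231)]),("bar",.02,[(374,364),(728,350),(730,396),(376,411)]),
 ("peg",.045,[(241,251)]),("big",.02,[(119,358)]),("small",.016,[(49,198)]),("cone",.02,[(180,456)]),("pot",.05,[(687,87)]),("brush",.01,[(340,40),(477,58),(606,52)])]:
    for p in pts: print(n,p,crop(*p,z)[:2])
a,b=crop(132,123,.026),crop(563,118,.026);c,d=crop(102,89,.026),crop(594,85,.026)
y=(a-b)[:2]+(c-d)[:2]; y/=np.linalg.norm(y); x=np.array([y[1],-y[0]]); 
print("lens",np.linalg.norm(a-b),np.linalg.norm(c-d),"yaw",np.degrees(np.arctan2(x[1],x[0])))
o=((a+b)/2)[:2]*.5+.5*((c+d)[:2]/2-.022*x); print("jig o",o,"peg",o-.085*x+.065*y)
E
```

```text
jig (132, 123) [0.6694 0.2223]
jig (563, 118) [ 0.6786 -0.045 ]
jig (102, 89) [0.6903 0.2416]
jig (594, 85) [ 0.6996 -0.0638]
jig (105, 237) [0.5979 0.2368]
jig (131, 237) [0.5983 0.2207]
jig (565, 231) [ 0.6082 -0.0476]
jig (594, 231) [ 0.6087 -0.0655]
bar (374, 364) [0.5236 0.0684]
bar (728, 350) [ 0.5374 -0.1501]
bar (730, 396) [ 0.509  -0.1517]
bar (376, 411) [0.4945 0.0665]
peg (241, 251) [0.5891 0.1509]
big (119, 358) [0.5235 0.2266]
small (49, 198) [0.6227 0.274 ]
cone (180, 456) [0.4638 0.1869]
pot (687, 87) [ 0.6949 -0.1182]
brush (340, 40) [0.7278 0.095 ]
brush (477, 58) [0.7183 0.0085]
brush (606, 52) [ 0.7238 -0.0724]
lens 0.26746323240251374 0.30556862354355063 yaw 1.8523880740638443
jig o [0.6735 0.0884] peg [0.5864 0.1506]
```

The brown bar is the length: it sits on the robot's side of the jig, with its +y end nearer the peg but short of it. In the jig frame it is at about (-162,-125) mm with yaw +2°. The measured peg matches its given place to within 3 mm.

The plan has three steps:
1. Push end_a forward to turn the bar to about -30°.
2. Push on end_b along the bar's axis so end_a goes in behind the peg.
3. Swing end_b in and press it flush.

Call:
servo_tool(rows=[{"x": 0.15, "y": 0.13, "hand": -1}, {"x": 0.15, "y": 0.13, "hand": -1}, {"x": 0.15, "y": 0.13, "hand": -1}, {"x": 0.15, "y": 0.13, "hand": -1}, {"x": 0.15, "y": 0.13, "hand": -1}, {"x": 0.15, "y": 0.13, "hand": -1}, {"x": 0.15, "y": 0.13, "hand": -1}, {"x": 0.15, "y": 0.13, "hand": -1}])

```text
$.rows[0]: bad value
```

Call:
servo_tool(rows=[{"x": 0.02, "y": 0.2, "z": -0.05, "hand": -1}, {"x": 0.02, "y": 0.2, "z": -0.05, "hand": -1}, {"x": 0.02, "y": 0.2, "z": -0.05, "hand": -1}, {"x": 0.02, "y": 0.2, "z": -0.05, "hand": -1}, {"x": 0.02, "y": 0.2, "z": -0.05, "hand": -1}, {"x": 0.02, "y": 0.2, "z": -0.05, "hand": -1}, {"x": 0.02, "y": 0.2, "z": -0.05, "hand": -1}, {"x": 0.02, "y": 0.2, "z": -0.05, "hand": -1}])

```text
$.rows[0]: bad value
```

Call:
servo_tool(rows=[{"y": 0.15, "turn": -0.04, "hand": -1}, {"y": 0.15, "turn": -0.04, "hand": -1}, {"y": 0.15, "turn": -0.04, "hand": -1}, {"y": 0.15, "turn": -0.04, "hand": -1}, {"y": 0.15, "turn": -0.04, "hand": -1}, {"y": 0.14, "hand": -1}, {"hand": -1}, {"hand": -1}])

```text
$.rows[0]: bad value
```

Call:
servo_tool(rows=[{"x": 0.15, "y": 0.13, "z": 0, "turn": 0, "hand": -1}, {"x": 0.15, "y": 0.13, "z": 0, "turn": 0, "hand": -1}, {"x": 0.15, "y": 0.13, "z": 0, "turn": 0, "hand": -1}, {"x": 0.15, "y": 0.13, "z": 0, "turn": 0, "hand": -1}, {"x": 0.15, "y": 0.13, "z": 0, "turn": 0, "hand": -1}, {"x": 0.15, "y": 0.13, "z": 0, "turn": 0, "hand": -1}, {"x": 0.15, "y": 0.13, "z": 0, "turn": 0, "hand": -1}, {"x": 0.15, "y": 0.13, "z": 0, "turn": 0, "hand": -1}])

```text
time: 0.77
eef_pos: [0.4006, -0.4461, 0.2382]
orientation: [0.437, 0.556, -0.437, 0.556]
contact_force: [-0.3, -0.7, -0.6]
opening: 0.0369
```

Call:
servo_tool(rows=[{"x": 0.02, "y": 0.2, "z": -0.05, "turn": 0, "hand": -1}, {"x": 0.02, "y": 0.2, "z": -0.05, "turn": 0, "hand": -1}, {"x": 0.02, "y": 0.2, "z": -0.05, "turn": 0, "hand": -1}, {"x": 0.02, "y": 0.2, "z": -0.05, "turn": 0, "hand": -1}, {"x": 0.02, "y": 0.2, "z": -0.05, "turn": 0, "hand": -1}, {"x": 0.02, "y": 0.2, "z": -0.05, "turn": 0, "hand": -1}, {"x": 0.02, "y": 0.2, "z": -0.05, "turn": 0, "hand": -1}, {"x": 0.02, "y": 0.2, "z": -0.05, "turn": 0, "hand": -1}])

```text
time: 1.43
eef_pos: [0.4311, -0.1259, 0.158]
orientation: [0.437, 0.556, -0.437, 0.556]
contact_force: [0.8, 0.3, -0.1]
opening: 0.0003
```

Call:
servo_tool(rows=[{"x": 0, "y": 0.15, "z": -0.05, "turn": -0.04, "hand": -1}, {"x": 0, "y": 0.15, "z": -0.05, "turn": -0.04, "hand": -1}, {"x": 0, "y": 0.15, "z": -0.05, "turn": -0.04, "hand": -1}, {"x": 0, "y": 0.15, "z": -0.05, "turn": -0.04, "hand": -1}, {"x": 0, "y": 0.15, "z": -0.05, "turn": -0.04, "hand": -1}, {"x": 0, "y": 0.1, "z": 0, "turn": 0, "hand": -1}, {"x": 0, "y": 0, "z": 0, "turn": 0, "hand": -1}, {"x": 0, "y": 0, "z": 0, "turn": 0, "hand": -1}])

```text
time: 2.1
eef_pos: [0.4312, 0.0427, 0.1084]
orientation: [0.491, 0.508, -0.492, 0.508]
contact_force: [0.5, 0.1, 0.4]
opening: 0.0007
```

Call:
servo_tool(rows=[{"x": 0, "y": 0.0, "z": -0.1, "turn": 0, "hand": -1}, {"x": 0, "y": 0, "z": -0.1, "turn": 0, "hand": -1}, {"x": 0, "y": 0, "z": -0.1, "turn": 0, "hand": -1}, {"x": 0, "y": 0, "z": -0.1, "turn": 0, "hand": -1}, {"x": 0, "y": 0, "z": -0.09, "turn": 0, "hand": -1}, {"x": 0.08, "y": 0, "z": 0, "turn": 0, "hand": -1}, {"x": 0.08, "y": 0, "z": 0, "turn": 0, "hand": -1}, {"x": 0.04, "y": 0, "z": 0, "turn": 0, "hand": -1}])

```text
time: 2.77
eef_pos: [0.4736, 0.0407, 0.0109]
orientation: [0.493, 0.506, -0.493, 0.507]
contact_force: [-0.1, 0.6, 0.6]
opening: 0.0006
```

Call:
servo_tool(rows=[{"x": 0.04, "y": 0, "z": 0, "turn": 0, "hand": -1}, {"x": 0.04, "y": 0, "z": 0, "turn": 0, "hand": -1}, {"x": 0.04, "y": 0, "z": 0, "turn": 0, "hand": -1}, {"x": 0.04, "y": 0, "z": 0, "turn": 0, "hand": -1}, {"x": 0.04, "y": 0, "z": 0, "turn": 0, "hand": -1}, {"x": 0.04, "y": 0, "z": 0, "turn": 0, "hand": -1}, {"x": 0.04, "y": 0, "z": 0, "turn": 0, "hand": -1}, {"x": 0.02, "y": 0, "z": 0, "turn": 0, "hand": -1}])

```text
time: 3.43
eef_pos: [0.5332, 0.0423, 0.0109]
orientation: [0.493, 0.507, -0.492, 0.508]
contact_force: [-1.1, -0.1, 1.3]
opening: 0.0005
```

```bash
python3 - <<'E'
from h import *
im=arm.capture("side"); cv2.imwrite("pics/s1.png",cv2.resize(im[120:345,150:450],(800,600),interpolation=cv2.INTER_CUBIC))
cv2.imwrite("pics/t1.png",arm.capture("top"))
E
```

```text
(no output)
```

View pics/s1.png

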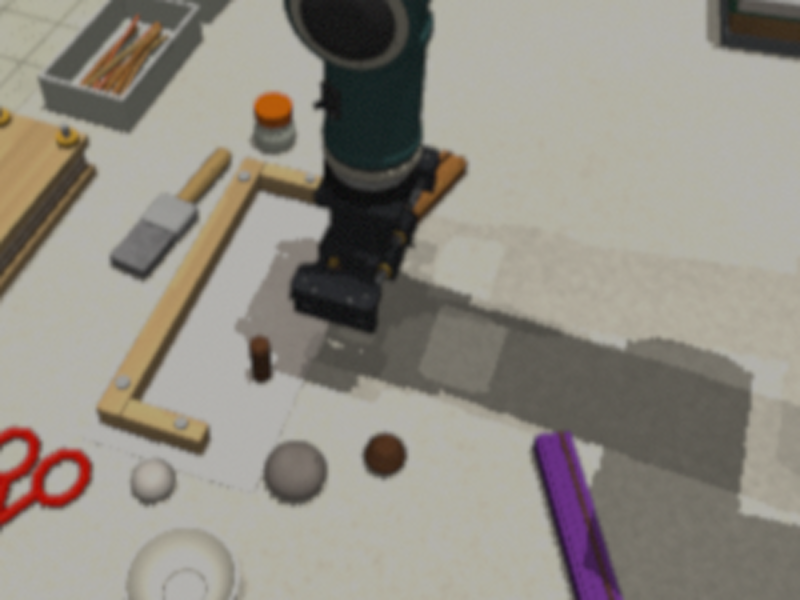

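The hand hides the bar in this view. End_b shows at crop (450,165), swung toward the robot as planned. I'll back off, clear the view and look again.

Call:
servo_tool(rows=[{"x": -0.15, "y": 0.0, "z": 0, "turn": 0, "hand": -1}, {"x": -0.1, "y": 0, "z": 0.17, "turn": 0, "hand": -1}, {"x": -0.1, "y": 0, "z": 0.17, "turn": 0, "hand": -1}, {"x": -0.1, "y": -0.1, "z": 0.15, "turn": 0.1, "hand": -1}, {"x": 0, "y": -0.2, "z": 0, "turn": 0.1, "hand": -1}, {"x": 0, "y": -0.2, "z": 0, "turn": 0.1, "hand": -1}, {"x": 0, "y": -0.2, "z": 0, "turn": 0.1, "hand": -1}, {"x": 0, "y": -0.2, "z": 0, "turn": 0.1, "hand": -1}])

```text
time: 4.2
eef_pos: [0.4417, -0.1314, 0.1095]
orientation: [0.349, 0.614, -0.349, 0.616]
contact_force: [1.1, -0.0, 0.2]
opening: 0.0003
```

Call:
servo_tool(rows=[{"x": 0, "y": -0.2, "z": 0, "turn": 0.1, "hand": -1}, {"x": 0, "y": -0.2, "z": 0, "turn": 0.1, "hand": -1}, {"x": 0, "y": -0.2, "z": 0, "turn": 0.1, "hand": -1}, {"x": 0, "y": -0.2, "z": 0, "turn": 0.1, "hand": -1}, {"x": 0, "y": 0, "z": 0, "turn": 0, "hand": -1}, {"x": 0, "y": 0, "z": 0, "turn": 0, "hand": -1}, {"x": 0, "y": 0, "z": 0, "turn": 0, "hand": -1}, {"x": 0, "y": 0, "z": 0, "turn": 0, "hand": -1}])

```text
time: 4.87
eef_pos: [0.4416, -0.2885, 0.1083]
orientation: [0.216, 0.674, -0.215, 0.673]
contact_force: [0.2, 0.3, -0.2]
opening: 0.0004
```

```bash
cat >> h.py <<'E'
JO=np.array([.6738,.0886]); JY=np.radians(1.9)
JR=np.array([[np.cos(JY),-np.sin(JY)],[np.sin(JY),np.cos(JY)]])
def toj(p): return JR.T@(np.array(p)[:2]-JO)
def tow(p): return JR@np.array(p)+JO
def bar(im, out=None):
    # reddish-brown pixels in the work region, largest blob, min-area rectangle
    hsv=cv2.cvtColor(im,cv2.COLOR_BGR2HSV); m=((hsv[...,0]<14)&(hsv[...,1]>75)&(hsv[...,2]>35)).astype(np.uint8)
    r=np.zeros_like(m); r[155:262,215:400]=1; m*=r
    n,l,s,c=cv2.connectedComponentsWithStats(m,connectivity=8); k=1+np.argmax(s[1:,4])
    ys,xs=np.nonzero(l==k); P=np.array([px2w(M,x,y,.02)[:2] for x,y in zip(xs,ys)],np.float32)
    (c,wh,a)=cv2.minAreaRect(P*1000); B=cv2.boxPoints((c,wh,a))/1000
    e=[B[1]-B[0],B[2]-B[1]]; d=max(e,key=np.linalg.norm); d=d*np.sign(d[1]); d=d/np.linalg.norm(d); c=np.array(c)/1000
    cj=toj(c); dj=JR.T@d
    print("world c",c.round(4),"yaw",np.degrees(np.arctan2(-d[0],d[1])).round(1),"wh mm",np.round(wh,0),"jig c mm",(cj*1000).round(1),"jig yaw",np.degrees(np.arctan2(-dj[0],dj[1])).round(1),"end_a",((cj+.11*dj)*1000).round(1),"end_b",((cj-.11*dj)*1000).round(1),"end_b world",(c-.11*d).round(4))
E
python3 - <<'E'
from h import *
bar(cv2.imread("pics/top0.png"))
im=arm.capture("top"); bar(im)
cv2.imwrite("pics/t2.png",cv2.resize(im[130:280,180:380],(800,600),interpolation=cv2.INTER_CUBIC))
E
```

```text
world c [ 0.5168 -0.0411] yaw 3.8 wh mm [ 31. 217.] jig c mm [-161.2 -124.5] jig yaw 1.9 end_a [-164.8  -14.5] end_b [-157.7 -234.4] end_b world [ 0.524  -0.1509]
world c [ 0.54   -0.0427] yaw -15.4 wh mm [217.  30.] jig c mm [-138.1 -126.8] jig yaw -17.3 end_a [-105.3  -21.7] end_b [-170.8 -231.8] end_b world [ 0.5108 -0.1487]
```

View pics/t2.png

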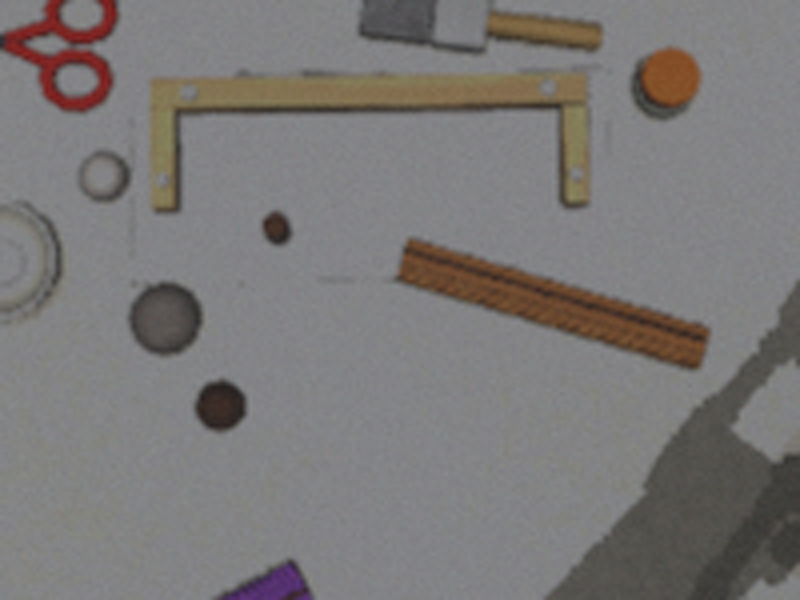

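The bar is now at jig yaw -17°, centre (-138,-127) mm, and nothing else has moved. I want about -30° without moving the centre forward, so I'll press end_b back from its far side.

Call:
servo_tool(rows=[{"x": 0.11, "y": 0.126, "z": 0, "turn": 0.033, "hand": -1}, {"x": 0.11, "y": 0.126, "z": 0, "turn": 0.033, "hand": -1}, {"x": 0.11, "y": 0.126, "z": 0, "turn": 0.033, "hand": -1}, {"x": 0.11, "y": 0.126, "z": 0, "turn": 0.033, "hand": -1}, {"x": 0.11, "y": 0.126, "z": 0, "turn": 0.033, "hand": -1}, {"x": 0.125, "y": 0.126, "z": 0, "turn": 0.033, "hand": -1}, {"x": 0, "y": 0, "z": -0.08, "turn": 0, "hand": -1}, {"x": 0, "y": 0, "z": -0.1, "turn": 0, "hand": -1}])

```text
time: 5.58
eef_pos: [0.5803, -0.1356, 0.0747]
orientation: [0.143, 0.691, -0.143, 0.694]
contact_force: [0.1, -1.1, -0.1]
opening: 0.0006
```

Call:
servo_tool(rows=[{"x": 0, "y": 0, "z": -0.1, "turn": 0, "hand": -1}, {"x": 0, "y": 0, "z": -0.1, "turn": 0, "hand": -1}, {"x": 0, "y": 0, "z": -0.1, "turn": 0, "hand": -1}, {"x": -0.05, "y": 0, "z": 0, "turn": 0, "hand": -1}, {"x": -0.05, "y": 0, "z": 0, "turn": 0, "hand": -1}, {"x": -0.05, "y": 0, "z": 0, "turn": 0, "hand": -1}, {"x": -0.04, "y": 0, "z": 0, "turn": 0, "hand": -1}, {"x": -0.04, "y": 0, "z": 0, "turn": 0, "hand": -1}])

```text
time: 6.25
eef_pos: [0.5309, -0.1388, 0.0143]
orientation: [0.145, 0.691, -0.145, 0.693]
contact_force: [0.3, -0.5, 0.6]
opening: 0.0006
```

Call:
servo_tool(rows=[{"x": -0.04, "y": 0, "z": 0, "turn": 0, "hand": -1}, {"x": -0.03, "y": 0, "z": 0, "turn": 0, "hand": -1}, {"x": 0, "y": 0, "z": 0, "turn": 0, "hand": -1}, {"x": 0.1, "y": -0.05, "z": 0, "turn": 0, "hand": -1}, {"x": 0.1, "y": -0.1, "z": 0.1, "turn": 0, "hand": -1}, {"x": 0, "y": -0.15, "z": 0.12, "turn": 0, "hand": -1}, {"x": -0.12, "y": -0.15, "z": 0.05, "turn": -0.03, "hand": -1}, {"x": -0.15, "y": -0.12, "z": 0, "turn": -0.04, "hand": -1}])

```text
time: 6.92
eef_pos: [0.5077, -0.2565, 0.0711]
orientation: [0.169, 0.683, -0.171, 0.69]
contact_force: [0.1, -0.6, -0.8]
opening: 0.0001
```

Call:
servo_tool(rows=[{"x": -0.15, "y": -0.12, "z": 0, "turn": 0, "hand": -1}, {"x": -0.15, "y": -0.12, "z": 0, "turn": 0, "hand": -1}, {"x": -0.1, "y": 0, "z": 0, "turn": 0, "hand": -1}, {"x": 0, "y": 0, "z": 0, "turn": 0, "hand": -1}, {"x": 0, "y": 0, "z": 0, "turn": 0, "hand": -1}, {"x": 0, "y": 0, "z": 0, "turn": 0, "hand": -1}, {"x": 0, "y": 0, "z": 0, "turn": 0, "hand": -1}, {"x": 0, "y": 0, "z": 0, "turn": 0, "hand": -1}])

```text
time: 7.58
eef_pos: [0.4244, -0.3004, 0.0669]
orientation: [0.169, 0.686, -0.17, 0.687]
contact_force: [-0.3, -0.7, 1.2]
opening: 0.0005
```

```bash
python3 - <<'E'
from h import *
im=arm.capture("top"); bar(im); cv2.imwrite("pics/t3.png",im)
E
```

```text
world c [ 0.5286 -0.044 ] yaw -26.6 wh mm [218.  30.] jig c mm [-149.6 -127.7] jig yaw -28.5 end_a [-97.2 -31. ] end_b [-202.  -224.4] end_b world [ 0.4794 -0.1424]
```

Call:
servo_tool(rows=[{"x": 0.053, "y": 0.164, "z": -0.07, "turn": 0.005, "hand": -1}, {"x": 0.053, "y": 0.164, "z": -0.07, "turn": 0.005, "hand": -1}, {"x": 0.053, "y": 0.164, "z": -0.07, "turn": 0.005, "hand": -1}, {"x": 0.053, "y": 0.164, "z": -0.07, "turn": 0.005, "hand": -1}, {"x": 0, "y": 0, "z": 0, "turn": 0, "hand": -1}, {"x": 0.022, "y": 0.045, "z": 0, "turn": 0, "hand": -1}, {"x": 0.022, "y": 0.045, "z": 0, "turn": 0, "hand": -1}, {"x": 0.022, "y": 0.045, "z": 0, "turn": 0, "hand": -1}])

```text
time: 8.3
eef_pos: [0.4798, -0.1425, 0.0113]
orientation: [0.163, 0.688, -0.163, 0.689]
contact_force: [-0.3, 0.4, -1.1]
opening: 0.0007
```

Call:
servo_tool(rows=[{"x": 0.022, "y": 0.045, "z": 0, "turn": 0, "hand": -1}, {"x": 0.022, "y": 0.045, "z": 0, "turn": 0, "hand": -1}, {"x": 0.022, "y": 0.045, "z": 0, "turn": 0, "hand": -1}, {"x": 0.022, "y": 0.045, "z": 0, "turn": 0, "hand": -1}, {"x": 0.022, "y": 0.045, "z": 0, "turn": 0, "hand": -1}, {"x": 0, "y": 0, "z": 0, "turn": 0, "hand": -1}, {"x": 0, "y": 0, "z": 0, "turn": 0, "hand": -1}, {"x": 0, "y": 0, "z": 0, "turn": 0, "hand": -1}])

```text
time: 8.97
eef_pos: [0.5004, -0.0973, 0.0105]
orientation: [0.163, 0.688, -0.163, 0.688]
contact_force: [0.2, -0.9, 0.3]
opening: 0.0008
```

```bash
python3 - <<'E'
from h import *
im=arm.capture("top"); bar(im); s=arm.capture("side")
a=cv2.resize(im[130:280,190:390],(600,450),interpolation=cv2.INTER_CUBIC)
cv2.imwrite("pics/t4.png",a); cv2.imwrite("pics/s4.png",cv2.resize(s[120:345,150:450],(800,600),interpolation=cv2.INTER_CUBIC))
E
```

```text
world c [0.5646 0.0282] yaw -26.6 wh mm [186.  30.] jig c mm [-111.1  -56.8] jig yaw -28.5 end_a [-58.6  39.9] end_b [-163.7 -153.4] end_b world [ 0.5153 -0.0701]
```

View pics/t4.png

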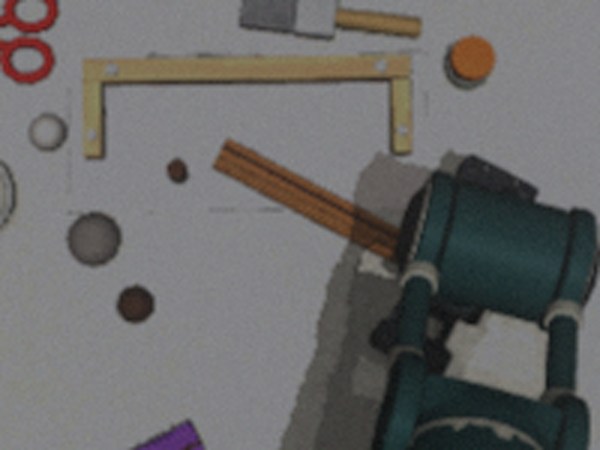

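The bar is sliding straight along its axis. End_a is at jig (-67,25) mm and the yaw is steady at -28.5°, with about 11 mm clear of the peg. I'll push about 90 mm more.

Call:
servo_tool(rows=[{"x": 0.02, "y": 0.04, "z": 0, "turn": 0, "hand": -1}, {"x": 0.02, "y": 0.04, "z": 0, "turn": 0, "hand": -1}, {"x": 0.02, "y": 0.04, "z": 0, "turn": 0, "hand": -1}, {"x": 0.02, "y": 0.04, "z": 0, "turn": 0, "hand": -1}, {"x": 0.02, "y": 0.04, "z": 0, "turn": 0, "hand": -1}, {"x": 0.02, "y": 0.04, "z": 0, "turn": 0, "hand": -1}, {"x": 0.02, "y": 0.04, "z": 0, "turn": 0, "hand": -1}, {"x": 0.02, "y": 0.04, "z": 0, "turn": 0, "hand": -1}])

```text
time: 9.73
eef_pos: [0.533, -0.0325, 0.0107]
orientation: [0.163, 0.688, -0.163, 0.688]
contact_force: [-0.5, -0.5, -0.7]
opening: 0.0005
```

```bash
python3 - <<'E'
from h import *
im=arm.capture("top"); bar(im); print(toj(arm.observe()["eef_pos"]))
E
```

```text
world c [0.6016 0.1018] yaw -26.7 wh mm [162.  30.] jig c mm [-71.7  15.5] jig yaw -28.6 end_a [-19.1 112.1] end_b [-124.4  -81. ] end_b world [0.5521 0.0035]
[-0.14376821 -0.11537511]
```

Call:
servo_tool(rows=[{"x": 0.018, "y": 0.036, "z": 0, "turn": 0, "hand": -1}, {"x": 0.018, "y": 0.036, "z": 0, "turn": 0, "hand": -1}, {"x": 0, "y": 0, "z": 0, "turn": 0, "hand": -1}, {"x": -0.07, "y": -0.14, "z": 0, "turn": 0, "hand": -1}, {"x": -0.15, "y": 0, "z": 0, "turn": -0.1, "hand": -1}, {"x": -0.06, "y": 0, "z": 0, "turn": -0.1, "hand": -1}, {"x": 0, "y": 0, "z": 0, "turn": -0.1, "hand": -1}, {"x": 0, "y": 0, "z": 0, "turn": -0.1, "hand": -1}])

```text
time: 10.45
eef_pos: [0.4824, -0.0472, 0.0105]
orientation: [0.304, 0.639, -0.304, 0.638]
contact_force: [0.5, -0.0, 0.2]
opening: 0.0004
```

Call:
servo_tool(rows=[{"x": 0, "y": 0, "z": 0, "turn": -0.1, "hand": -1}, {"x": 0, "y": 0, "z": 0, "turn": -0.1, "hand": -1}, {"x": 0, "y": 0, "z": 0, "turn": -0.1, "hand": -1}, {"x": 0, "y": 0, "z": 0, "turn": -0.1, "hand": -1}, {"x": 0, "y": 0, "z": 0, "turn": -0.1, "hand": -1}, {"x": 0, "y": 0, "z": 0, "turn": -0.1, "hand": -1}, {"x": 0, "y": 0, "z": 0, "turn": 0, "hand": -1}, {"x": 0, "y": 0, "z": 0, "turn": 0, "hand": -1}])

```text
time: 11.12
eef_pos: [0.4838, -0.0472, 0.0107]
orientation: [0.484, 0.515, -0.484, 0.515]
contact_force: [1.7, -0.9, -0.5]
opening: 0.0005
```

```bash
python3 - <<'E'
from h import *
im=arm.capture("top"); bar(im); print(toj(arm.observe()["eef_pos"]))
cv2.imwrite("pics/t5.png",cv2.resize(im[130:280,190:390],(600,450),interpolation=cv2.INTER_CUBIC))
E
```

```text
world c [0.5968 0.0925] yaw -26.6 wh mm [215.  29.] jig c mm [-76.9   6.5] jig yaw -28.5 end_a [-24.4 103.2] end_b [-129.3  -90.2] end_b world [ 0.5476 -0.0059]
[-0.19436186 -0.12938637]
```

View pics/t5.png

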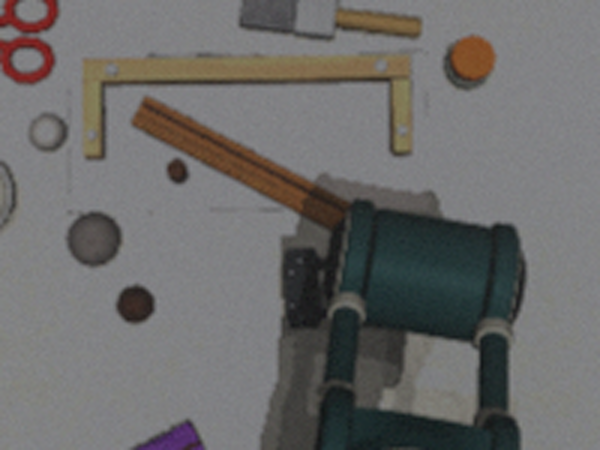

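End_a is now behind the peg at jig (-24,103) mm, and the bar touches neither the peg nor the walls. Next I swing end_b in.

Call:
servo_tool(rows=[{"x": 0, "y": 0.125, "z": 0, "turn": 0, "hand": -1}, {"x": 0, "y": 0.125, "z": 0, "turn": 0, "hand": -1}, {"x": 0.1, "y": 0, "z": 0, "turn": 0, "hand": -1}, {"x": 0.1, "y": 0, "z": 0, "turn": 0, "hand": -1}, {"x": 0.04, "y": 0, "z": 0, "turn": 0, "hand": -1}, {"x": 0.04, "y": 0, "z": 0, "turn": 0, "hand": -1}, {"x": 0.04, "y": 0, "z": 0, "turn": 0, "hand": -1}, {"x": 0.04, "y": 0, "z": 0, "turn": 0, "hand": -1}])

```text
time: 11.83
eef_pos: [0.5555, 0.0026, 0.0104]
orientation: [0.485, 0.515, -0.485, 0.514]
contact_force: [-1.7, -0.4, 0.3]
opening: 0.0002
```

Call:
servo_tool(rows=[{"x": 0.04, "y": 0, "z": 0, "turn": 0, "hand": -1}, {"x": 0.04, "y": 0, "z": 0, "turn": 0, "hand": -1}, {"x": 0.04, "y": 0, "z": 0, "turn": 0, "hand": -1}, {"x": 0, "y": 0, "z": 0, "turn": 0, "hand": -1}, {"x": 0, "y": 0, "z": 0, "turn": 0, "hand": -1}, {"x": 0, "y": 0, "z": 0, "turn": 0, "hand": -1}, {"x": 0, "y": 0, "z": 0, "turn": 0, "hand": -1}, {"x": 0, "y": 0, "z": 0, "turn": 0, "hand": -1}])

```text
time: 12.5
eef_pos: [0.5793, 0.0029, 0.0106]
orientation: [0.485, 0.515, -0.485, 0.514]
contact_force: [0.4, 1.0, -0.2]
opening: 0.0006
```

```bash
python3 - <<'E'
from h import *
im=arm.capture("top"); bar(im); print(toj(arm.observe()["eef_pos"]))
cv2.imwrite("pics/t6.png",cv2.resize(im[130:280,190:390],(600,450),interpolation=cv2.INTER_CUBIC))
E
```

```text
world c [0.6265 0.1477] yaw -7.7 wh mm [131.  30.] jig c mm [-45.3  60.6] jig yaw -9.6 end_a [-26.9 169. ] end_b [-63.6 -47.9] end_b world [0.6118 0.0386]
[-0.09716816 -0.08248019]
```

View pics/t6.png

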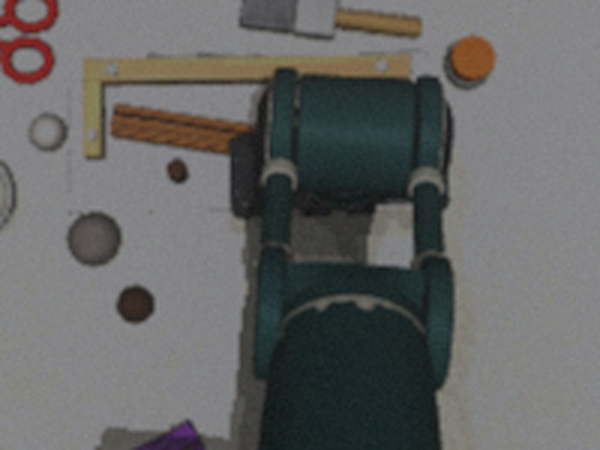

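End_b is swinging in: the yaw is down to -9.6° and end_a is near y=125 of the 135 mm available. I'll turn it a little more at end_b, then move to the middle and press toward the fence.

Call:
servo_tool(rows=[{"x": 0.025, "y": 0, "z": 0, "turn": 0, "hand": -1}, {"x": 0.025, "y": 0, "z": 0, "turn": 0, "hand": -1}, {"x": 0.025, "y": 0, "z": 0, "turn": 0, "hand": -1}, {"x": 0.025, "y": 0, "z": 0, "turn": 0, "hand": -1}, {"x": 0, "y": 0, "z": 0, "turn": 0, "hand": -1}, {"x": -0.1, "y": 0, "z": 0, "turn": 0, "hand": -1}, {"x": -0.05, "y": 0.05, "z": 0, "turn": 0, "hand": -1}, {"x": 0, "y": 0.15, "z": 0, "turn": 0, "hand": -1}])

```text
time: 13.22
eef_pos: [0.567, 0.0412, 0.0099]
orientation: [0.485, 0.514, -0.487, 0.513]
contact_force: [0.1, -0.2, -0.8]
opening: 0.0005
```

Call:
servo_tool(rows=[{"x": 0, "y": 0.15, "z": 0, "turn": 0, "hand": -1}, {"x": 0, "y": 0.12, "z": 0, "turn": 0, "hand": -1}, {"x": 0.06, "y": 0, "z": 0, "turn": 0, "hand": -1}, {"x": 0.06, "y": 0, "z": 0, "turn": 0, "hand": -1}, {"x": 0.04, "y": 0, "z": 0, "turn": 0, "hand": -1}, {"x": 0.03, "y": 0, "z": 0, "turn": 0, "hand": -1}, {"x": 0.03, "y": 0, "z": 0, "turn": 0, "hand": -1}, {"x": 0, "y": 0, "z": 0, "turn": 0, "hand": -1}])

```text
time: 13.88
eef_pos: [0.6148, 0.0968, 0.0108]
orientation: [0.485, 0.514, -0.485, 0.515]
contact_force: [0.6, 0.0, 1.0]
opening: 0.0005
```

```bash
python3 - <<'E'
from h import *
im=arm.capture("top"); bar(im); print(toj(arm.observe()["eef_pos"]))
s=arm.capture("side")
cv2.imwrite("pics/t7.png",np.hstack([cv2.resize(im[130:280,200:330],(390,450),interpolation=cv2.INTER_CUBIC),cv2.resize(s[160:310,170:303],(399,450),interpolation=cv2.INTER_CUBIC)]))
E
```

```text
world c [0.6367 0.2093] yaw -88.3 wh mm [28.  8.] jig c mm [-33.1 121.9] jig yaw -90.2 end_a [ 76.9 121.6] end_b [-143.1  122.2] end_b world [0.5268 0.206 ]
[-0.05932262  0.01004849]
```

View pics/t7.png

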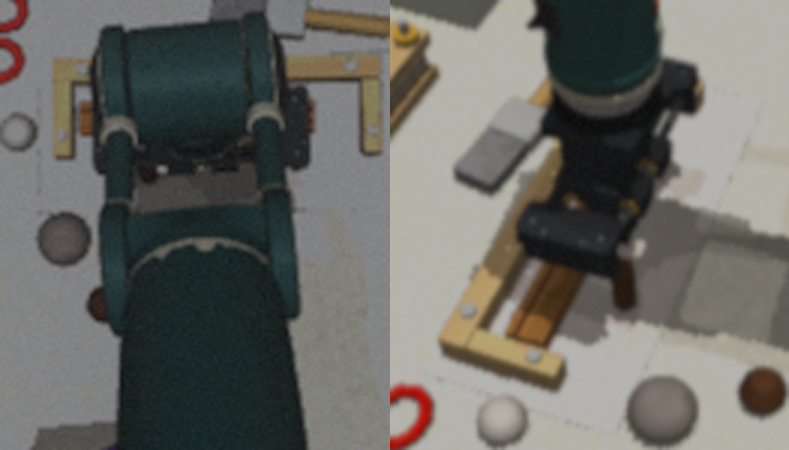

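The bar is inside the bay and nearly parallel, with its centre about 35 mm from the fence. I'll press on slowly and watch the force.

Call:
servo_tool(rows=[{"x": 0.015, "y": 0, "z": 0, "turn": 0, "hand": -1}, {"x": 0.015, "y": 0, "z": 0, "turn": 0, "hand": -1}, {"x": 0.015, "y": 0, "z": 0, "turn": 0, "hand": -1}, {"x": 0.015, "y": 0, "z": 0, "turn": 0, "hand": -1}, {"x": 0.01, "y": 0, "z": 0, "turn": 0, "hand": -1}, {"x": 0.005, "y": 0, "z": 0, "turn": 0, "hand": -1}, {"x": 0.005, "y": 0, "z": 0, "turn": 0, "hand": -1}, {"x": 0, "y": 0, "z": 0, "turn": 0, "hand": -1}])

```text
time: 14.65
eef_pos: [0.63, 0.0969, 0.0107]
orientation: [0.485, 0.514, -0.485, 0.515]
contact_force: [-0.3, 0.4, 0.4]
opening: 0.0006
```

Call:
servo_tool(rows=[{"x": 0.005, "y": 0, "z": 0, "turn": 0, "hand": -1}, {"x": 0.005, "y": 0, "z": 0, "turn": 0, "hand": -1}, {"x": 0.005, "y": 0, "z": 0, "turn": 0, "hand": -1}, {"x": 0, "y": 0, "z": 0, "turn": 0, "hand": -1}, {"x": 0, "y": 0, "z": 0, "turn": 0, "hand": -1}, {"x": 0, "y": 0, "z": 0, "turn": 0, "hand": -1}, {"x": 0, "y": 0, "z": 0, "turn": 0, "hand": -1}, {"x": 0, "y": 0, "z": 0, "turn": 0, "hand": -1}])

```text
time: 15.32
eef_pos: [0.6329, 0.0969, 0.0107]
orientation: [0.485, 0.514, -0.485, 0.515]
contact_force: [0.0, -0.2, -1.9]
opening: 0.0005
```

Call:
servo_tool(rows=[{"x": 0.005, "y": 0, "z": 0, "turn": 0, "hand": -1}, {"x": 0, "y": 0, "z": 0, "turn": 0, "hand": -1}, {"x": 0.005, "y": 0, "z": 0, "turn": 0, "hand": -1}, {"x": 0, "y": 0, "z": 0, "turn": 0, "hand": -1}, {"x": 0.005, "y": 0, "z": 0, "turn": 0, "hand": -1}, {"x": 0, "y": 0, "z": 0, "turn": 0, "hand": -1}, {"x": 0, "y": 0, "z": 0, "turn": 0, "hand": -1}, {"x": 0, "y": 0, "z": 0, "turn": 0, "hand": -1}])

```text
time: 15.98
eef_pos: [0.6335, 0.0969, 0.0105]
orientation: [0.484, 0.516, -0.486, 0.513]
contact_force: [-9.4, 0.8, 5.1]
opening: 0.0004
```

The bar is seated, with 9 N against the fence. I'll back off and check.

Call:
servo_tool(rows=[{"x": -0.1, "y": 0, "z": 0, "turn": 0, "hand": -1}, {"x": -0.15, "y": 0, "z": 0, "turn": 0, "hand": -1}, {"x": -0.1, "y": 0, "z": 0.15, "turn": 0, "hand": -1}, {"x": -0.1, "y": 0, "z": 0.18, "turn": 0, "hand": -1}, {"x": 0, "y": -0.2, "z": 0.05, "turn": 0, "hand": -1}, {"x": 0, "y": -0.2, "z": 0, "turn": 0, "hand": -1}, {"x": 0, "y": -0.2, "z": 0, "turn": 0, "hand": -1}, {"x": 0, "y": -0.2, "z": 0, "turn": 0, "hand": -1}])

```text
time: 16.65
eef_pos: [0.5469, -0.0647, 0.0881]
orientation: [0.485, 0.514, -0.484, 0.516]
contact_force: [1.1, 0.0, -0.4]
opening: 0.0005
```

Call:
servo_tool(rows=[{"x": -0.05, "y": -0.19, "z": 0, "turn": 0, "hand": -1}, {"x": -0.05, "y": -0.19, "z": 0, "turn": 0, "hand": -1}, {"x": 0, "y": -0.2, "z": 0, "turn": 0, "hand": -1}, {"x": 0, "y": -0.2, "z": 0, "turn": 0, "hand": -1}, {"x": 0, "y": -0.2, "z": 0, "turn": 0, "hand": -1}, {"x": 0, "y": 0, "z": 0, "turn": 0, "hand": -1}, {"x": 0, "y": 0, "z": 0, "turn": 0, "hand": -1}, {"x": 0, "y": 0, "z": 0, "turn": 0, "hand": -1}])

```text
time: 17.32
eef_pos: [0.5258, -0.2593, 0.0866]
orientation: [0.485, 0.514, -0.485, 0.514]
contact_force: [-0.5, 1.4, -1.6]
opening: 0.0007
```

```bash
python3 - <<'E'
from h import *
im=arm.capture("top"); bar(im)
cv2.imwrite("pics/t8.png",cv2.resize(cv2.convertScaleAbs(im[125:245,195:355],alpha=1.3),(800,600),interpolation=cv2.INTER_CUBIC))
E
```

```text
world c [0.6588 0.1075] yaw 2.1 wh mm [ 31. 219.] jig c mm [-14.3  19.4] jig yaw 0.2 end_a [-14.8 129.4] end_b [-13.9 -90.6] end_b world [ 0.663  -0.0024]
```

View pics/t8.png

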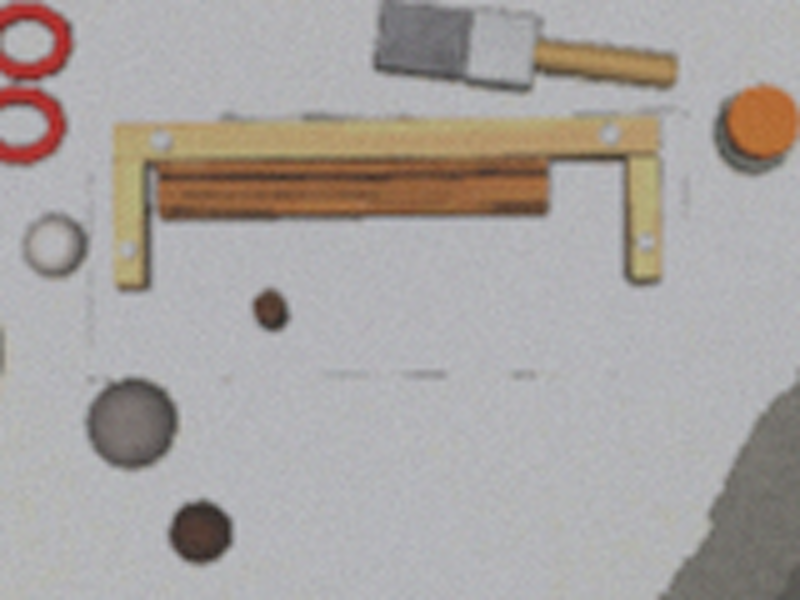

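The bar lies flush along the fence, at jig x of about -14.3 mm against an ideal of -15, yaw 0.2°, with a gap at each end. The pebbles, cone, brush and pot look unmoved, and the arm is clear, so I'm handing in.

```bash
python3 - <<'E'
from h import *
im=arm.capture("top"); a=cv2.imread("pics/top0.png")
d=cv2.absdiff(cv2.GaussianBlur(im,(5,5),0),cv2.GaussianBlur(a,(5,5),0)).max(2)[50:220,140:370]
print("changed px >40:",[(s[:5]+[140,50,0,0,0]).tolist() for s in cv2.connectedComponentsWithStats((d>40).astype(np.uint8))[2][1:] if s[4]>6])
print(arm.close_job())
E
```

```text
changed px >40: [[227, 158, 77, 11, 758], [358, 205, 12, 15, 136], [277, 207, 79, 13, 848]]
the job is handed in; nothing more can be done
None
```

The frame length is inside the bay, flush along the back fence, and the job was handed in at about 17.4 s of the 72 s. I only pushed it, with closed fingers:

1. **Turning:** I turned it to about -28° with one push at each end.
2. **Behind the peg:** I slid it along its own axis until end_a was behind the peg.
3. **Into the bay:** I swung end_b in and pressed the middle against the fence until I felt about 9 N.

**Last checks:**
- **Position:** In the jig frame the centre is at x = -14.3 mm, where a flush fit would be -15, which is within the 2 mm calibration. Yaw is 0.2°.
- **Ends:** They are at y = +129 and -91 mm, inside the ±135 mm walls. It sits off-centre, about 6 mm from the +y wall.
- **Other things on the table:** A before-and-after comparison from above covered the jig area with the scissors, brush, pot, pebbles and dish. It showed changes only at the bar's old and new places and in one patch that I take to be the arm's shadow. The cone and the purple bar were outside that comparison. The cone looked unmoved in the last picture; I did not check the purple bar again, but no push was near it.

No check failed, and the fingers were clear of everything when I handed in.

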